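# Feed the sample bottles to the labeller

## Robot

A 7-joint arm with a two-finger parallel gripper is mounted at the origin on the work surface. World frame = base frame: x ahead of the robot, y to its left, z up, the work surface at z = 0. Lengths are in m, angles in degrees, forces in N, time in s.
With the tool pointing down it reaches from about 0.4 to 0.9 m from the base axis. Payload 5.5 kg.
Tool frame: the origin (TCP) lies between the finger pads; the fingertips stand 25 mm ahead of it and the grasp point (between the pads) lies 6 mm ahead of it (env.nose_length is the distance from the TCP to the fingertips, in m); z points along the fingers, y is the line along which they close (so a half turn about z gives the same grasp; the last joint's range is limited). The gripper opens to 92 mm and grips with 3 to 60 N. Pads are 19 mm wide; open, the fingers measure 130 mm over their backs; the gripper's body (75 mm by 190 mm) begins 47 mm behind the grasp point.
Start: joints at [80.627, 28.699, -24.465, 88.831, 12.651, 65.22, -12.049], TCP at [0.269, -0.592, 0.252] pointing down, gripper open.
Joint ranges: [-164.97, 164.97], [-17.58, 116.51], [-87.97, 89.64], [11.32, 138.91], [-80.73, 260.73], [10.89, 115.49], [-147.41, 147.41]. Speed limits (degrees/s): [147.25, 147.25, 180, 180, 180, 180, 180].

## Interface

Orientations are given as a 3x3 rotation matrix whose columns are the frame's x, y, z axes.
In Python, from rig import env gives the robot as it stands. Calls block until the motion is done:
- env.goto(position, orientation): joint-space move of the TCP to a pose.
- env.move_l(position, vel=0.15, orientation=None, max_force=None): straight line of the TCP; orientation=None keeps the orientation; vel is the mean speed in m/s. With max_force (N) it stops when the force on the tool has changed by that much, and returns True; else False.
- env.set_joints(angles): joint-space move.
- env.gripper_open() and env.close(f_grip=None): open the fingers fully, or close them until they stop; f_grip is the grip in N (None keeps the last).
- env.pause(seconds).
- env.solve_ik(position, orientation): joint angles nearest the present ones, or None.
- env.get_obs(): the state.
- env.read_camera(name): name is "side" or "top" or "wrist"; returns a dict with "image" (420x560x3 uint8, red, green, blue), "intrinsics" (3x3 intrinsics, pixels), "view" (4x4, takes a point from world to camera coordinates); the wrist camera has in their place "hand_eye" (4x4, takes a point from camera to tool coordinates, whose origin is the TCP and whose axes are the flange's). Camera axes: x right, y down, z forward; pixel columns grow to the right and rows downward; lengths in m; the calibration is good to about 2 mm. A picture is of the moment at which its call begins: read the wrist's pose just before it. There is no depth.
A pose or a line that the arm cannot do raises env.PlanningError and nothing moves.
- env.hand_in(): hands the job in; it is judged then, once.
The state is a dict: "time_s": time; "q": joint angles; "dq": joint speeds; "joint_efforts": joint torques, N m; "ee_pos": TCP position; "tool_rot": TCP orientation; "force": force on the tool from outside, world axes, zero at the start; "wrist_torque": the same for the moment, N m; "width": finger opening in m; "finger_force": force on a finger pad.
Only numpy, scipy, OpenCV 4.12 (cv2) and the standard library are available. Lean on these libraries where they do the work, as an engineer would, in place of code of your own. Each camera call takes 0.05 s, during which the arm holds its last target. There are 200 camera calls.

## Task

Feed both screw-cap sample bottles, the one standing in the crate and the one lying on the cradle, into the labeller's gravity chute: lay each across the two rails in the open bay, cap towards the tall cap plate and bottom against the opposite wall, and let it roll down under the clear guard until both queue at the end stop. They are glass, so do not drop or throw them, and leave everything else standing where it is.

Things in the scene. Friction and masses are not known exactly. Their poses are not given: they have to be found in the camera images.
- bottle_up: Dark green glass sample bottle, total length 150 mm, 0.2 kg: round body 40 mm diameter and 95 mm long with a paper band, short shoulder (to 111 mm), neck 19 mm diameter, black screw cap 23 mm diameter over the last 22 mm (128 to 150 mm). Origin at the centre of the bottle's bottom; +z runs along its axis to the cap. It starts standing upright, cap up, in one of the four cells of the wooden crate, only its neck and cap clear of the crate's rim.
- bottle_lying: Dark green glass sample bottle, total length 150 mm, 0.2 kg: round body 40 mm diameter and 95 mm long with a paper band, short shoulder (to 111 mm), neck 19 mm diameter, black screw cap 23 mm diameter over the last 22 mm (128 to 150 mm). Origin at the centre of the bottle's bottom; +z runs along its axis to the cap. This one starts lying level on the wooden cradle, its axis 45 mm above the table, pointing any way.
- bottle_up_mid (a point): point on that bottle's axis at mid-body, 47.5 mm from its bottom (close to its balance point)
- bottle_lying_mid (a point): the same point of the other bottle
- bottle_up_cap (a point): centre of the cap's end, 150 mm from the bottom
- bottle_lying_cap (a point): the same point of the other bottle
- chute: Fixed steel gravity chute feeding a white bench labeller. Origin on the table under the middle of its open loading bay; y points level in the downhill direction, towards the labeller; x points across, to the side where bottle bottoms go (caps go to -x). Bottles lie across it, axis along x, and roll down two rails.
- chute_load (a point): Middle of the loading bay at rail-top level, 110 mm above the chute's origin. The rails slope down 0.19 rad (11 degrees) towards +y; each is 16 mm wide, centres at x = -37 and +37 mm, so fingers can dip between them. A lying bottle's axis is 20 mm above the rails and its mid-body belongs at x = 0. Sites on the chute have the chute's axes.
- chute_wall (a point): Top of the wall on the bottoms' side, beside the bay: inner face at x = +53.5 mm, 4 mm thick, top 30 mm above the rails, so a neck cannot pass it.
- chute_lip (a point): Top of the low lip on the caps' side, beside the bay: inner face at x = -53.5 mm, 4 mm thick, top 6 mm above the rails; the body stays inside, the neck passes over it.
- chute_cap_plate (a point): Top of the upright cap plate beside the bay, x = -116.5 to -121.5 mm, rising 56 mm above the rails along the whole chute; caps pass just inside it.
- chute_guard (a point): Middle of the bay-side edge of the clear guard, a plate 50 mm above the rails that covers them from 80 mm downhill of the bay's middle to the end stop. Uphill the bay is open from above, to a 6 mm high lip 61 mm uphill of its middle.
- chute_stop (a point): End stop at rail level, 210 mm down the slope from the bay's middle: the first bottle comes to rest against it, the next against the first.
- crate: Fixed wooden crate 126 x 126 x 100 mm, walls and dividers 6 mm, floor 6 mm: 2 x 2 cells with centres 30 mm either way from its middle, axes along its sides. Origin under its middle. The other three cells hold the taller carafes.
- cradle: Fixed low wooden cradle: two V-notched boards (12 mm thick, 80 mm wide, rims about 43 mm above the table) 72 mm apart along its x axis, with room for fingers between them. Origin under its middle.
- carafe_a: Bystander in the crate: dark green glass bottle, body 40 mm diameter, narrow neck and a round cork ball on top (26 mm), 165 mm tall. Origin at the centre of its bottom, z up.
- carafe_b: Bystander in the crate: dark green glass bottle, body 40 mm diameter, narrow neck and a round cork ball on top (26 mm), 165 mm tall. Origin at the centre of its bottom, z up.
- carafe_c: Bystander in the crate: dark green glass bottle, body 40 mm diameter, narrow neck and a round cork ball on top (26 mm), 165 mm tall. Origin at the centre of its bottom, z up.
- label_roll: Bystander: paper label roll standing as a ring, 84 mm diameter, 50 mm high. Origin under its centre.
- tasting_dish: Bystander: small steel tasting dish, 80 mm diameter, 26 mm high. Origin under its centre.
- cork_jar: Bystander: jar with wooden cap, 80 mm diameter, 110 mm high. Origin under its centre.
- corkscrew: Bystander: folded corkscrew lying flat, 110 x 25 x 16 mm, long along its x. Origin under its centre.
- tumbler: Bystander: glass tumbler, 70 mm diameter, 85 mm high. Origin under its centre.
- stopper: Bystander: cork stopper, 36 mm diameter, 45 mm high. Origin under its centre.
Not all that is in view belongs to the job. Leave any pink or purple look-alike of the carafe_a alone.

How it is judged (in metres and radians):
On the way:
1. one of the sample bottles has rolled down under the guard, cap towards the cap plate (((x of bottle_up_mid in the frame of chute between -0.012 and 0.012 m and y of bottle_up_mid in the frame of chute between 0.11 and 0.215 m and z of bottle_up_mid in the frame of chute between 0.07 and 0.125 m and x of bottle_up_cap in the frame of chute below -0.085 m) or (x of bottle_lying_mid in the frame of chute between -0.012 and 0.012 m and y of bottle_lying_mid in the frame of chute between 0.11 and 0.215 m and z of bottle_lying_mid in the frame of chute between 0.07 and 0.125 m and x of bottle_lying_cap in the frame of chute below -0.085 m))), for 0.2 s.
At the end, for the whole second after the job is handed in: Both sample bottles lie at rest in the chute under the guard (mid-body 110 to 215 mm downhill of the loading bay's middle, within 12 mm of the chute's centre line across, 70 to 125 mm above the table), with the cap end at least 85 mm to the cap-plate side (x of bottle_up_mid in the frame of chute between -0.012 and 0.012 m and y of bottle_up_mid in the frame of chute between 0.11 and 0.215 m and z of bottle_up_mid in the frame of chute between 0.07 and 0.125 m and x of each of bottle_up_cap, bottle_lying_cap in the frame of chute below -0.085 m and linear speed of each of bottle_up, bottle_lying below 0.03 m/s and x of bottle_lying_mid in the frame of chute between -0.012 and 0.012 m and y of bottle_lying_mid in the frame of chute between 0.11 and 0.215 m and z of bottle_lying_mid in the frame of chute between 0.07 and 0.125 m); the robot touches nothing.
It fails at once if a sample bottle is dropped or thrown (faster than 1.1 m/s while no finger touches it) ((linear speed of bottle_up above 1.1 m/s and contact force between the fingers and bottle_up below 0.05 N) or (linear speed of bottle_lying above 1.1 m/s and contact force between the fingers and bottle_lying below 0.05 N)).
It fails at once if a bystander is moved more than 30 mm (distance of any of carafe_a, carafe_b, carafe_c, label_roll, tasting_dish, cork_jar, corkscrew, tumbler, stopper from where it was at the start of the episode above 0.03 m).
It also fails if it takes over 72 s, if anything falls off the work surface, if the arm or the gripper's body presses on something with over 40 N, if the wrist force passes 120 N, or if a joint passes its speed limit or range.

## Working session

There is one attempt and no reset: what is moved stays moved. The work goes in short steps, each a Python script; the robot and the scene stay as the last script left them, time stands still between calls to the robot, and variables do not carry over. Pictures are saved under pics/ and viewed, at most 10 in all, crops included, and the job is handed in when it is done.

```bash
mkdir -p pics; ls; python3 - <<'E'
from rig import env
import cv2,numpy as np
for n in("top","side"):
    c=env.read_camera(n); cv2.imwrite(f"pics/{n}0.png",c["image"][:,:,::-1]); np.savez(f"pics/{n}0.npz",**{k:c[k] for k in c})
    print(n,c["intrinsics"],np.linalg.inv(c["view"]).round(3))
print(env.get_obs()["time_s"])
E
```

```text
pics
top [[428.53564731   0.         287.47731002]
 [  0.         428.53564731 205.51630204]
 [  0.           0.           1.        ]] [[-0.012 -0.994  0.105  0.48 ]
 [-1.     0.015  0.024 -0.02 ]
 [-0.026 -0.105 -0.994  1.149]
 [ 0.     0.     0.     1.   ]]
side [[428.69970116   0.         284.50879096]
 [  0.         428.69970116 203.97327202]
 [  0.           0.           1.        ]] [[-0.974 -0.145  0.173  0.332]
 [-0.225  0.542 -0.81   1.063]
 [ 0.024 -0.828 -0.56   0.849]
 [ 0.     0.     0.     1.   ]]
0.1
```

View pics/top0.png

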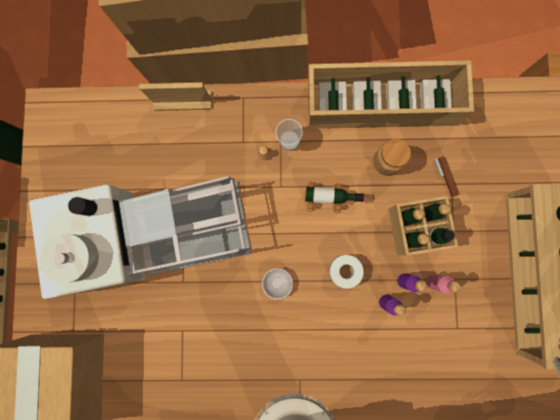

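View pics/side0.png

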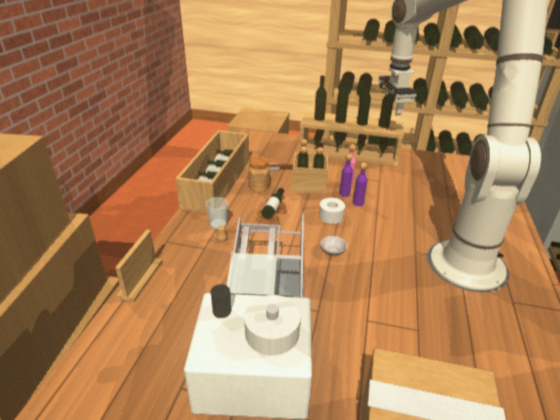

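The top view shows the chute around (185,225) with its open bay at about (225,215) and downhill to the left. The lying bottle is at (335,195) with its cap to the right. The crate is centred at about (427,226). The candidates for bottle_up are the four crate cells at (412,213), (438,210), (418,239) and (443,236). Only (443,236) seems to have a black cap. I'll confirm that with an enlarged crop.

```bash
python3 - <<'E'
import cv2,numpy as np
i=cv2.imread("pics/top0.png")
a=cv2.resize(i[165:285,110:260],None,fx=4,fy=4,interpolation=cv2.INTER_CUBIC)[:, :]
b=cv2.resize(i[190:260,385:465],(390,340),interpolation=cv2.INTER_CUBIC)
c=cv2.resize(i[175:215,295:375],(390,195),interpolation=cv2.INTER_CUBIC)
a=cv2.resize(i[170:280,115:260],(400,303),interpolation=cv2.INTER_CUBIC)
cv2.imwrite("pics/crop1.png",np.vstack([np.hstack([b,np.vstack([c,np.zeros((145,390,3),np.uint8)])])]))
cv2.imwrite("pics/crop2.png",cv2.resize(i[170:280,115:260],(790,599),interpolation=cv2.INTER_CUBIC))
E
```

```text
(no output)
```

View pics/crop1.png

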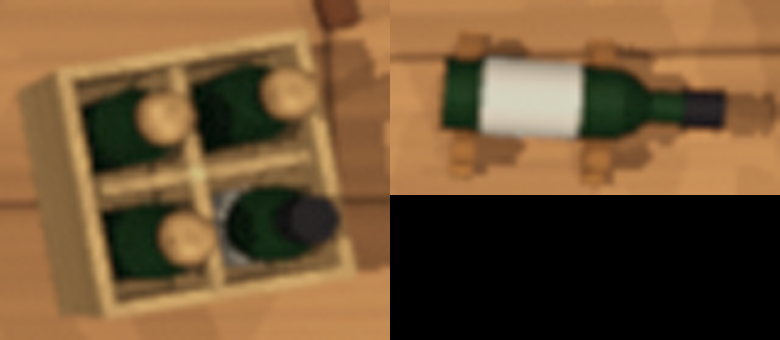

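View pics/crop2.png

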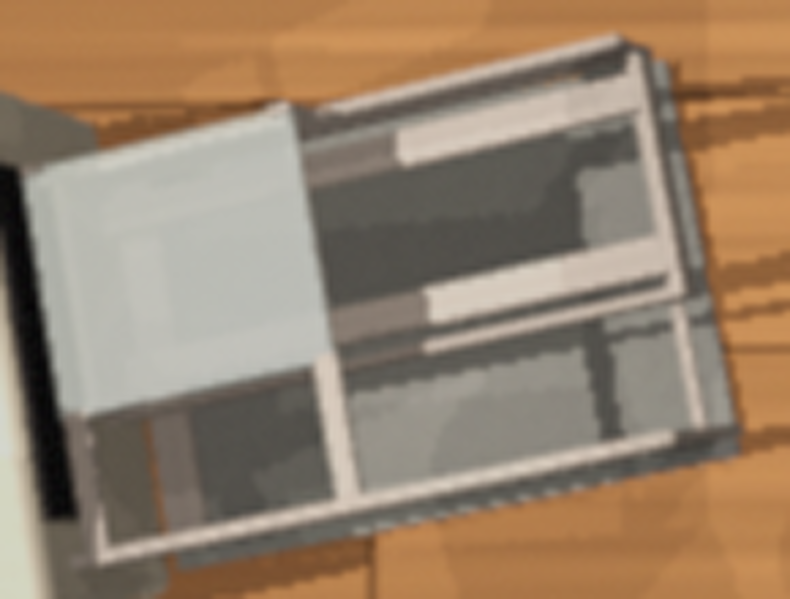

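The crop confirms it: the black screw cap is in the lower-right cell at pixel (449,236), and the other three cells have cork balls. The lying bottle runs from (306,195.5) to the cap end at (364,197.5). In the chute crop, the tall cap plate is on the lower (robot) side, the wall is at the top and the guard is on the left. Next I'll compute poses.

```bash
cat > h.py <<'E'
import numpy as np, cv2
from scipy.optimize import least_squares
T=np.tan(.19)
def rays(px,K,cam):   # cam: camera->world
    d=np.c_[np.atleast_2d(px),np.ones(len(np.atleast_2d(px)))]@np.linalg.inv(K).T
    return cam[:3,3],d@cam[:3,:3].T
def atz(px,z,K,cam):
    o,d=rays(px,K,cam); return o+d*((z-o[2])/d[:,2])[:,None]
def fit_chute(obs,K,cam,x0):
    # obs: list (pixel, height above rails, axis 0/1, value) ; pose=[x,y,yaw]
    def res(p):
        c,s=np.cos(p[2]),np.sin(p[2]); R=np.array([[c,-s,0],[s,c,0],[0,0,1]]); out=[]
        for px,h,ax,v in obs:
            o,d=rays(px,K,cam); o=(o-[p[0],p[1],0])@R; d=d[0]@R
            k=(.11+h-T*o[1]-o[2])/(d[2]+T*d[1]); out.append((o+k*d)[ax]-v)
        return out
    r=least_squares(res,x0); return r.x,r.fun
E
python3 - <<'E'
from h import *
f=np.load("pics/top0.npz");K=f["intrinsics"];cam=np.linalg.inv(f["view"])
p=lambda u,v:(115+(u+.5)/5.448-.5,170+(v+.5)/5.445-.5)
obs=[(p(672,437),.056,0,-.119),(p(400,497),.056,0,-.119),(p(130,548),.056,0,-.119),
(p(292,105),.05,1,.0785),(p(330,352),.05,1,.0785),(p(340,106),.03,0,.0555),(p(618,42),.03,0,.0555),
(p(430,347),.006,0,-.0555),(p(680,292),.006,0,-.0555),(p(645,110),.006,1,-.061),(p(668,230),.006,1,-.061)]
c,r=fit_chute(obs,K,cam,[.55,.2,.2]);print("chute",c.round(4),np.degrees(c[2]),(r*1000).round(1))
b=atz([(306.1,195.5),(363.7,197.6)],.045,K,cam);print("lying",b.round(4),np.linalg.norm(b[1]-b[0]))
print("cap",atz([(449.2,235.7)],.156,K,cam))
q=lambda u,v:(385+(u+.5)/4.875-.5,190+(v+.5)/4.857-.5)
cr=atz([q(65,75),q(300,37),q(350,268),q(108,312)],.1,K,cam);print("crate",cr.round(4),cr.mean(0),np.linalg.norm(np.diff(cr,axis=0),axis=1))
s=lambda h:1
print("pink etc at z=.165",atz([(455,287),(421,285),(400,310)],.165,K,cam).round(3))
from rig import env
print(env.get_obs()["tool_rot"].round(3))
E
```

```text
chute [0.5888 0.1967 0.1804] 10.333328173409287 [ 0.8 -1.2  0.3  4.9  6.3  0.4 -0.5 -0.2  0.4 -5.5 -6. ]
lying [[ 0.6217 -0.0415  0.045 ]
 [ 0.6139 -0.1901  0.045 ]] 0.14886112419054595
cap [[ 0.50942154 -0.36533334  0.156     ]]
crate [[ 0.5876 -0.2644  0.1   ]
 [ 0.605  -0.3823  0.1   ]
 [ 0.489  -0.4009  0.1   ]
 [ 0.4687 -0.281   0.1   ]] [ 0.53758149 -0.33214776  0.1       ] [0.11911223 0.11751029 0.1216569 ]
pink etc at z=.165 [[ 0.394 -0.369  0.165]
 [ 0.399 -0.294  0.165]
 [ 0.345 -0.245  0.165]]
[[ 0.91   0.414 -0.001]
 [ 0.414 -0.91   0.002]
 [ 0.    -0.002 -1.   ]]
```

```bash
cat >> h.py <<'E'
Z=np.array([0,0,1.])
CH=np.array([.5888,.1967,.1804])
LB=np.array([.6217,-.0415,.045]); LU=np.array([-.0524,-.9986,0]); LM=LB+.0475*LU
CAP=np.array([.510,-.3655]); CR=np.array([.5376,-.3321])
def R_(a,y): return np.c_[np.cross(y,a),y,a]
def pickR(phi,t,s): h=np.array([np.cos(phi),np.sin(phi),0]); a=h*np.cos(t)-Z*np.sin(t); return R_(a,s*np.cross(Z,h))
def placeR(d,t,s): a=-np.sin(t)*d-np.cos(t)*Z; return R_(a,s*np.cross(d,-Z))
E
cat > sweep.py <<'E'
from h import *
from rig import env
e1=np.array([.146,-.989]);e2=np.array([-.989,-.146]);
car=[CR+.03*(i*e1+j*e2) for i,j in((1,-1),(-1,1),(-1,-1))]
print("carafes",np.round(car,3))
obst=[]
th=np.linspace(0,2*np.pi,16)
for c in car:
    for z in np.arange(.145,.172,.005):
        r=np.sqrt(max(.013**2-(z-.158)**2,0)); obst+=[[c[0]+r*np.cos(q),c[1]+r*np.sin(q),z] for q in th]
    obst+=[[c[0]+.01*np.cos(q),c[1]+.01*np.sin(q),z] for q in th for z in np.arange(.1,.145,.01)]
for c in((.394,-.369),(.399,-.294)):
    obst+=[[c[0]+.02*np.cos(q),c[1]+.02*np.sin(q),z] for q in th for z in np.arange(.05,.175,.01)]
for a in np.linspace(-.063,.063,19):
    for b in np.linspace(-.063,.063,19): obst.append([*(CR+a*e1+b*e2),.101])
obst=np.array(obst)
def box(P,lo,hi): # clearance of points to box (positive outside)
    return np.linalg.norm(np.maximum(np.maximum(lo-P,P-hi),0),axis=1).min()
ok=[]
for gz in(.143,.147):
  g=np.array([*CAP,gz])
  for tdeg in range(15,75,10):
    for ph in range(-180,180,15):
      t,phi=np.radians([tdeg,ph]); R=pickR(phi,t,1); P=(obst-g)@R
      cl=min(box(P,np.array([-.0095,y0,-.047]),np.array([.0095,y1,.019])) for y0,y1 in((-.065,-.046),(.046,.065)))
      cb=box(P,np.array([-.0375,-.095,-.2]),np.array([.0375,.095,-.047]))
      if min(cl,cb)<.004: continue
      for s in(1,-1):
        R=pickR(phi,t,s); a=R[:,2]
        q=env.solve_ik(g-.006*a,R); q2=env.solve_ik(g-.006*a+[0,0,.17],R)
        if q is None or q2 is None: continue
        pl=[]
        for e in(1,-1):
          R2=placeR(e*LU,t,s); a2=R2[:,2]; m=LM+e*LU*(gz-.006-.0475)
          if all(env.solve_ik(m-.006*a2+[0,0,dz],R2) is not None for dz in(0,.12)): pl.append(e)
        print(gz,tdeg,ph,s,round(cl,3),round(cb,3),"q",np.round(q),pl)
E
python3 sweep.py
```

```text
carafes [[ 0.572 -0.357]
 [ 0.504 -0.307]
 [ 0.563 -0.298]]
0.143 65 45 1 0.01 0.01 q [   4.   52.   65.  101.  -71.   81. -132.] [1, -1]
0.143 65 45 -1 0.01 0.01 q [ 75.  39. -40.  99.  -2.  48.  -1.] [1, -1]
0.143 65 135 1 0.006 0.004 q [  43.   47.  -13.   74.    4.   84. -104.] [1, -1]
0.143 65 135 -1 0.006 0.004 q [ 61.  55. -48.  73.  27.  90.  59.] [1, -1]
0.147 65 -45 1 0.007 0.005 q [ 61.  25. -37. 118.  55.  26.  27.] [1, -1]
0.147 65 -45 -1 0.007 0.005 q [  24.   21.    6.  119.   15.   16. -119.] [1, -1]
0.147 65 -30 1 0.005 0.009 q [ 71.  27. -45. 118.  49.  23.  52.] [1, -1]
0.147 65 -30 -1 0.005 0.009 q [ 43.  21. -10. 119.   7.  15. -92.] [1, -1]
0.147 65 45 1 0.011 0.011 q [   0.   62.   77.  101.  -80.   93. -129.] [1, -1]
0.147 65 45 -1 0.011 0.011 q [ 75.  38. -40.  99.  -2.  49.  -1.] [1, -1]
0.147 65 60 1 0.012 0.005 q [   2.   65.   77.   95.  -77.   98. -118.] [1, -1]
0.147 65 60 -1 0.012 0.005 q [ 74.  42. -40.  93.   1.  57.   9.] [1, -1]
0.147 65 135 1 0.007 0.008 q [  43.   47.  -13.   74.    4.   85. -104.] [1, -1]
0.147 65 135 -1 0.007 0.008 q [ 61.  55. -48.  73.  27.  90.  59.] [1, -1]
```

Gripping the cap at a slant has no good geometry. New plan for bottle_up: lift it straight up by the cap, stand it on free table, regrip it at mid-body with a slanted tool, then tip it into the chute. I'll check the IK for that.

```bash
cat >> h.py <<'E'
cx=np.array([np.cos(CH[2]),np.sin(CH[2]),0]); cy=np.array([-np.sin(CH[2]),np.cos(CH[2]),0])
def chute_pt(x,y,h): return np.array([CH[0],CH[1],.11-T*y+h])+x*cx+y*cy   # h above rails
E
python3 - <<'E'
from h import *
from rig import env
f=np.load("pics/top0.npz");K=f["intrinsics"];cam=np.linalg.inv(f["view"])
print("dish,roll,stopper",atz([(278,284)],.026,K,cam).round(3),atz([(346,271)],.05,K,cam).round(3),atz([(264,153)],.04,K,cam).round(3))
ik=lambda g,R:env.solve_ik(g-.006*R[:,2],R)
# top-down cap pick
for s in(1,-1):
    y=s*np.array([.803,-.596,0]); R=R_(-Z,y); q=ik(np.array([*CAP,.145]),R); print("cap",s,None if q is None else np.round(q))
# lying bottle
for s in(1,-1):
    y=s*np.cross(Z,LU); q=ik(LM,R_(-Z,y)); q2=ik(chute_pt(0,.005,.02),R_(-Z,s*np.cross(Z,-cx))); print("lying",s,np.round(q) if q is not None else 0,np.round(q2) if q2 is not None else 0)
for S in((.5,-.02),(.52,-.03),(.55,0.0)):
  for td in(20,30,40):
    for ph in range(-180,180,20):
      for s in(1,-1):
        t,phi=np.radians([td,ph]);R=pickR(phi,t,s);g=np.array([*S,.055])
        qs=[ik(g-.09*R[:,2],R),ik(g,R),ik(g+[0,0,.2],R)]
        R2=placeR(-cx,t,s);p=chute_pt(-.0075,.005,.02);qs+=[ik(p+[0,0,.1],R2),ik(p,R2)]
        if all(q is not None for q in qs): print(S,td,ph,s,np.round(qs[1]),np.round(qs[4]))
E
```

```text
dish,roll,stopper [[0.395 0.035 0.026]] [[ 0.427 -0.139  0.05 ]] [[0.737 0.068 0.04 ]]
cap 1 [ 57.  35. -32.  97.  22.  55. -20.]
cap -1 [ -13.   59.   77.   99.  -60.   74. -138.]
lying 1 [ 36.  47. -43.  99.  40.  51. -27.] [  14.   41.  -50.   98.   36.   58. -129.]
lying -1 [ -36.   60.   64.  102.  -62.   62. -131.] [ 11.  39. -45.  98.  33.  57.  54.]
(0.5, -0.02) 20 -140 1 [ -2.  71. -24.  71.  38. 115. -87.] [   2.   26.  -32.  116.   43.   27. -140.]
(0.5, -0.02) 20 -140 -1 [ -2.  71. -24.  71.  38. 115.  93.] [ 29.  45. -71. 116.  74.  50.  20.]
(0.5, -0.02) 20 -120 1 [ -4.  69. -32.  82.  53. 112. -86.] [   2.   26.  -32.  116.   43.   27. -140.]
(0.5, -0.02) 20 -120 -1 [ -0.  71. -37.  82.  56. 115.  92.] [ 29.  45. -71. 116.  74.  50.  20.]
(0.5, -0.02) 20 -100 1 [ -6.  66. -34.  95.  65. 107. -85.] [   2.   26.  -32.  116.   43.   27. -140.]
(0.5, -0.02) 20 -100 -1 [ -4.  67. -37.  95.  67. 110.  94.] [ 29.  45. -71. 116.  74.  50.  20.]
(0.5, -0.02) 20 -80 1 [ -8.  64. -36. 109.  78. 103. -86.] [   2.   26.  -32.  116.   43.   27. -140.]
(0.5, -0.02) 20 -80 -1 [ -7.  6
[... 15582 characters left out ...]
75. 130. 114.  55. -14.]
(0.55, 0.0) 40 40 -1 [  83.   80.  -75.  131.  107.   23. -108.] [ 32.  50. -75. 130. 114.  55. -14.]
(0.55, 0.0) 40 60 -1 [ 69.  58. -54. 120. -18.  20.  20.] [ 32.  50. -75. 130. 114.  55. -14.]
(0.55, 0.0) 40 80 -1 [ 65.  62. -55. 107.  -2.  41.  16.] [ 32.  50. -75. 130. 114.  55. -14.]
(0.55, 0.0) 40 100 -1 [ 56.  65. -53.  95.   3.  60.  23.] [ 32.  50. -75. 130. 114.  55. -14.]
(0.55, 0.0) 40 120 -1 [ 48.  69. -53.  83.   9.  77.  31.] [ 32.  50. -75. 130. 114.  55. -14.]
(0.55, 0.0) 40 140 -1 [ 39.  72. -53.  74.  17.  92.  39.] [ 32.  50. -75. 130. 114.  55. -14.]
(0.55, 0.0) 40 160 -1 [ 31.  74. -54.  67.  25. 103.  49.] [ 32.  50. -75. 130. 114.  55. -14.]
```

```bash
cat >> h.py <<'E'
def tcp(g,R): return np.asarray(g)-.006*R[:,2]
def st(env,m=""):
    o=env.get_obs(); print(m,"t",round(o["time_s"],1),"w",round(o["width"],4),"ff",np.round(o["finger_force"],1),"F",o["force"].round(1),"p",o["ee_pos"].round(4))
def save(env,n,f):
    c=env.read_camera(n); cv2.imwrite(f,c["image"][:,:,::-1]); return c
E
python3 - <<'E'
from h import *
from rig import env
R=R_(-Z,np.cross(Z,LU)); g=LM
env.gripper_open()
env.goto(tcp(g+[0,0,.11],R),R); st(env,"hover")
hit=env.move_l(tcp(g,R),vel=.15,max_force=8); st(env,f"down {hit}")
env.close(20); st(env,"closed")
env.move_l(tcp(g+[0,0,.16],R),vel=.2); st(env,"up")
R2=R_(-Z,np.cross(Z,-cx)); p=chute_pt(0,.009,.02)
env.goto(tcp(p+[0,0,.10],R2),R2); st(env,"over chute")
save(env,"top","pics/top1.png")
E
```

```text
hover t 2.5 w 0.0919 ff 0.0 F [ 1.2  0.6 -0.3] p [ 0.6191 -0.091   0.1609]
down False t 3.4 w 0.0915 ff 0.0 F [0.4 0.8 0.1] p [ 0.62   -0.0887  0.0519]
closed t 4.3 w 0.0398 ff 19.9 F [ 7.6 -0.2  0.6] p [ 0.623  -0.0891  0.0527]
up t 5.2 w 0.0397 ff 19.9 F [-0.   0.  -2.3] p [ 0.618  -0.0892  0.2094]
over chute t 6.7 w 0.0395 ff 19.9 F [ 0.4  0.7 -2.5] p [0.5873 0.2044 0.2335]
```

View pics/top1.png

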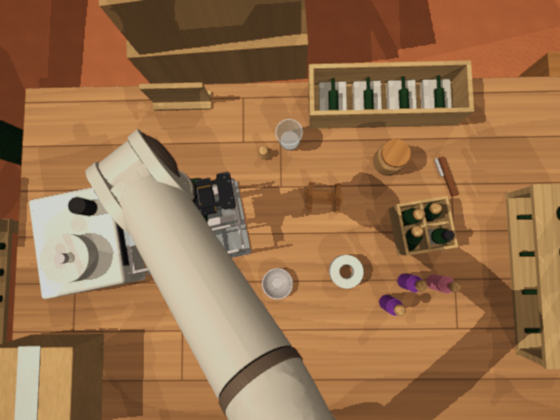

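The view over the chute is blocked by the arm. The bottle is gripped (width 40 mm, about 2.3 N, consistent with 0.2 kg) and the cradle at (322,198) is empty. I'll lower it now.

```bash
python3 - <<'E'
from h import *
from rig import env
R2=R_(-Z,np.cross(Z,-cx)); p=chute_pt(0,.009,.02)
hit=env.move_l(tcp(p+[0,0,.012],R2),vel=.1,max_force=5); st(env,f"near {hit}")
if not hit:
    hit=env.move_l(tcp(p+[0,0,-.002],R2),vel=.03,max_force=4); st(env,f"down {hit}")
c=env.read_camera("wrist"); cv2.imwrite("pics/w1.png",c["image"][:,:,::-1])
E
```

```text
near False t 7.8 w 0.0394 ff 19.9 F [-0.4  0.6 -2.6] p [0.5877 0.206  0.147 ]
down True t 8.2 w 0.0394 ff 19.9 F [ 0.1 -0.   3.3] p [0.5874 0.2058 0.1345]
```

View pics/w1.png

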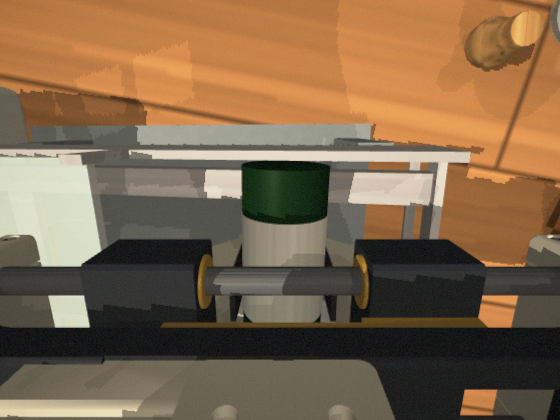

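The wrist view shows the bottle lying straight on the rail. Its bottom end (285,165) is just inside the wall (line at row 150), and the guard is at left (80,190). The height matches, so I'll release it, then move on to the crate bottle.

```bash
python3 - <<'E'
from h import *
from rig import env
env.gripper_open(); st(env,"open")
o=env.get_obs(); p=o["ee_pos"]
env.move_l(p+[0,0,.14],vel=.12); st(env,"up")
R=R_(-Z,np.array([.803,-.596,0])); g=np.array([*CAP,.145])
env.goto(tcp(g+[0,0,.12],R),R); st(env,"over crate")
save(env,"top","pics/top2.png")
o=env.get_obs(); c=env.read_camera("wrist"); cv2.imwrite("pics/w2.png",c["image"][:,:,::-1])
np.savez("pics/w2.npz",K=c["intrinsics"],he=c["hand_eye"],p=o["ee_pos"],R=o["tool_rot"])
a=cv2.imread("pics/top2.png")[150:300,100:290]; b=cv2.imread("pics/w2.png")
cv2.imwrite("pics/m2.png",np.hstack([cv2.resize(a,(380,300)),cv2.resize(b,(400,300))]))
E
```

```text
open t 9.2 w 0.0918 ff 0.1 F [ 0.   0.2 -0.9] p [0.5866 0.2051 0.1337]
up t 10.6 w 0.0921 ff 0.0 F [-0.5  0.4  0.4] p [0.5861 0.2048 0.2727]
over crate t 12.6 w 0.092 ff 0.0 F [-0.4  0.4 -0.9] p [ 0.5108 -0.3642  0.2711]
```

View pics/m2.png

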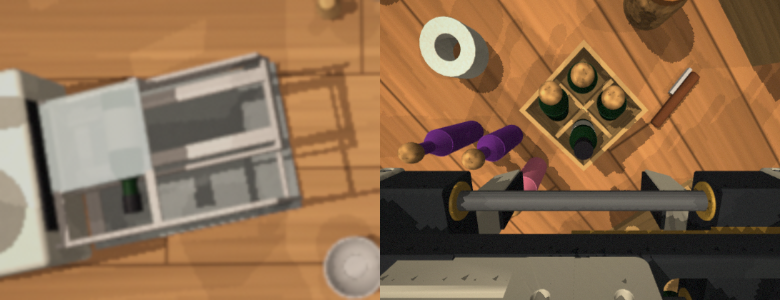

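The left panel shows the first bottle's neck and cap at (131,193), down by the end stop under the guard. The right panel shows the black cap in the crate cell at wrist pixel (284,210), with cork carafes in the other cells. I'll refine the cap position and pick it up.

```bash
python3 - <<'E'
from h import *
f=np.load("pics/w2.npz"); i=cv2.imread("pics/w2.png")
cam=np.eye(4);cam[:3,:3]=f["R"];cam[:3,3]=f["p"];cam=cam@f["he"]
print("view axis",cam[:3,2].round(2))
x0,y0=255,170; r=i[y0:232,x0:315].astype(int)
m=((r.max(2)<75)&(r[:,:,1]-np.minimum(r[:,:,0],r[:,:,2])<12)).astype(np.uint8)
m=cv2.morphologyEx(m,cv2.MORPH_OPEN,np.ones((3,3),np.uint8))
n,l,s,c=cv2.connectedComponentsWithStats(m)
for k in range(1,n):
    if s[k,4]>40: print(s[k],c[k]+[x0,y0],atz([c[k]+[x0,y0]],.153,f["K"],cam).round(4))
cv2.imwrite("pics/w2c.png",cv2.resize(np.hstack([i[160:240,240:330],cv2.cvtColor(cv2.copyMakeBorder(m*255,10,8,15,15,0),cv2.COLOR_GRAY2BGR)]),None,fx=4,fy=4,interpolation=cv2.INTER_CUBIC))
E
```

```text
view axis [-0.15 -0.2  -0.97]
[ 16  22  28  32 693] [284.45165945 207.65512266] [[ 0.5141 -0.362   0.153 ]]
```

View pics/w2c.png

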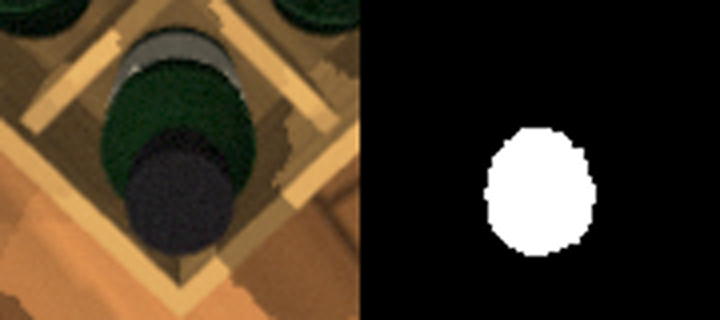

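```bash
cat >> h.py <<'E'
S=np.array([.5,-.01])
E
python3 - <<'E'
from h import *
from rig import env
R=R_(-Z,np.array([.803,-.596,0])); g=np.array([.512,-.3645,.145])
hit=env.move_l(tcp(g,R),vel=.12,max_force=6); st(env,f"down {hit}")
if hit: raise SystemExit
env.close(30); st(env,"closed")
env.move_l(tcp(g+[0,0,.20],R),vel=.15); st(env,"up")
g2=np.array([*S,.139])
env.goto(tcp(g2+[0,0,.12],R),R)
env.move_l(tcp(g2+[0,0,.012],R),vel=.12); st(env,"near")
hit=env.move_l(tcp(g2+[0,0,-.008],R),vel=.02,max_force=3); st(env,f"stand {hit}")
save(env,"side","pics/side3.png")
cv2.imwrite("pics/s3.png",cv2.resize(cv2.imread("pics/side3.png")[120:330,180:460],None,fx=2.7,fy=2.7,interpolation=cv2.INTER_CUBIC))
E
```

```text
down False t 13.9 w 0.0918 ff 0.0 F [1.3 0.5 0.1] p [ 0.5127 -0.3648  0.1519]
closed t 15.0 w 0.0221 ff 30.0 F [ 0.1 -1.1  0.2] p [ 0.512  -0.3645  0.151 ]
up t 16.4 w 0.0221 ff 30.0 F [-0.3  0.1 -1.6] p [ 0.5114 -0.3643  0.3498]
near t 18.9 w 0.0226 ff 30.0 F [ 0.7 -0.1 -2.1] p [ 0.5007 -0.0098  0.1577]
stand True t 19.5 w 0.0221 ff 30.0 F [-0.4 -0.7  5.6] p [ 0.5004 -0.0101  0.1448]
```

View pics/s3.png

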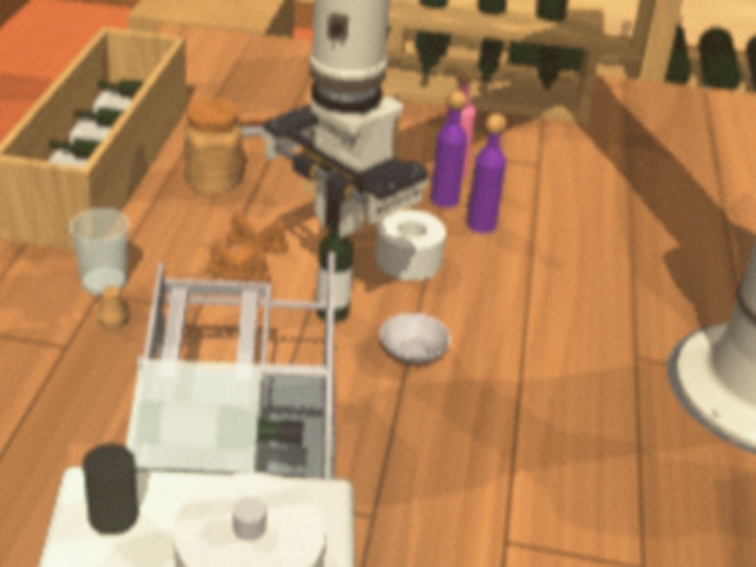

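The bottle stands upright at (335,290) in the crop, held on the table clear of the dish and the roll. The first bottle lies straight at the stop, with its neck at (280,430). Now I'll regrip at mid-body with the slanted tool.

```bash
python3 - <<'E'
from h import *
from rig import env
t,phi=np.radians([35,90]); g=np.array([*S,.055]); R2=None
for s in(-1,1):
    R=pickR(phi,t,s); a=R[:,2]; Rp=placeR(-cx,t,s); p=chute_pt(-.0075,.009,.02)
    qs=[env.solve_ik(tcp(x,r),r) for x,r in((g-.12*a+[0,0,.1],R),(g-.1*a,R),(g,R),(g+[0,0,.2],R),(p+[0,0,.12],Rp),(p,Rp))]
    print(s,[None if q is None else np.round(q).astype(int).tolist() for q in qs])
    if R2 is None and all(q is not None for q in qs): R2=R; s0=s
assert R2 is not None
R=R2;a=R[:,2];print("use",s0)
env.gripper_open(); o=env.get_obs(); env.move_l(o["ee_pos"]+[0,0,.13],vel=.12); st(env,"free")
env.goto(tcp(g-.12*a+[0,0,.1],R),R); st(env,"behind")
hit=env.move_l(tcp(g-.1*a,R),vel=.15,max_force=8); st(env,f"pre {hit}")
if hit: raise SystemExit
hit=env.move_l(tcp(g,R),vel=.1,max_force=4); st(env,f"in {hit}")
if hit: raise SystemExit
env.close(40); st(env,"closed")
E
```

```text
-1 [[80, 60, -70, 97, 3, 73, 14], [78, 71, -68, 99, 13, 66, 13], [74, 77, -67, 105, 18, 55, 8], [77, 56, -74, 104, -2, 65, 9], [33, 21, -70, 123, 68, 32, 16], [16, 31, -51, 127, 101, 31, -15]]
1 [[51, 38, -21, 98, -33, 81, -134], [49, 48, -21, 100, -32, 71, -128], [47, 52, -25, 106, -34, 59, -128], [47, 32, -25, 105, -38, 75, -137], [-4, 9, -25, 123, 45, 20, -147], [-71, 32, 53, 130, 248, 14, -2]]
use -1
free t 22.0 w 0.0919 ff 0.0 F [-0.4 -0.1  0.1] p [ 0.4987 -0.0104  0.2734]
behind t 23.2 w 0.0919 ff 0.0 F [1.  1.  0.8] p [ 0.5    -0.112   0.2276]
pre False t 24.1 w 0.092 ff 0.0 F [ 0.5 -0.2 -0. ] p [ 0.5006 -0.0968  0.1167]
in False t 25.2 w 0.092 ff 0.0 F [ 0.8 -0.2 -0.4] p [ 0.5005 -0.0157  0.0586]
closed t 26.1 w 0.0392 ff 39.9 F [ 0.1 -0.1 -1. ] p [ 0.5002 -0.0149  0.0585]
```

```bash
python3 - <<'E'
from h import *
from rig import env
t=np.radians(35); o=env.get_obs()
env.move_l(o["ee_pos"]+[0,0,.2],vel=.15); st(env,"up")
R=placeR(-cx,t,-1); p=chute_pt(-.0075,.009,.02)
env.goto(tcp(p+[0,0,.12],R),R); st(env,"over")
hit=env.move_l(tcp(p+[0,0,.012],R),vel=.1,max_force=5); st(env,f"near {hit}")
if not hit:
    hit=env.move_l(tcp(p+[0,0,-.003],R),vel=.03,max_force=4); st(env,f"down {hit}")
print("expected",tcp(p,R).round(4))
b=save(env,"wrist","pics/w4.png")["image"]; a=save(env,"side","pics/side4.png")["image"][180:330,190:340]
cv2.imwrite("pics/m4.png",np.hstack([cv2.resize(a,(330,330)),cv2.resize(b,(440,330))])[:,:,::-1])
E
```

```text
up t 27.6 w 0.0389 ff 39.9 F [-0.5 -0.3 -1. ] p [ 0.4998 -0.015   0.2576]
over t 28.7 w 0.0396 ff 39.9 F [-0.  -0.7 -1.7] p [0.5763 0.2015 0.2519]
near False t 29.9 w 0.0393 ff 39.9 F [ 0.5  0.8 -1.1] p [0.5769 0.2032 0.1453]
down True t 30.4 w 0.0389 ff 40.0 F [ 0.3 -0.6  3.4] p [0.577  0.2039 0.1338]
expected [0.5764 0.2036 0.1332]
```

View pics/m4.png

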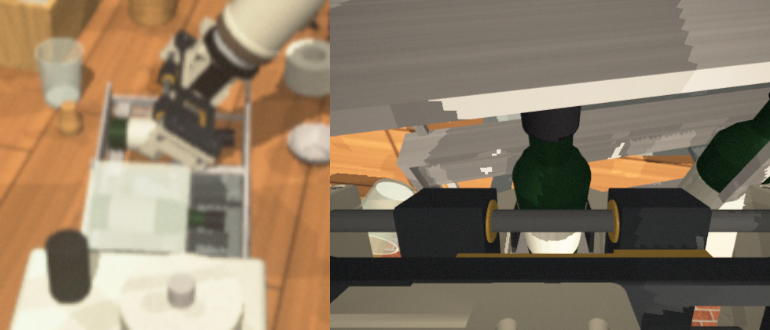

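The side panel shows the second bottle across the bay, with its bottom at (118,133) by the wall and its cap at (225,140) inside the plate. The first bottle's neck is at (205,217). The wrist panel shows the cap inside the cap plate and the height matches, so I'll release it.

```bash
python3 - <<'E'
from h import *
from rig import env
env.gripper_open(); st(env,"open"); o=env.get_obs()
env.move_l(o["ee_pos"]+[0,0,.14],vel=.12); st(env,"up")
o=env.get_obs(); env.move_l(o["ee_pos"]+[-.05,-.15,.05],vel=.2); env.pause(.5)
a=save(env,"side","pics/side5.png")["image"][200:330,190:340]; b=save(env,"top","pics/top5.png")["image"][150:300,100:290]
cv2.imwrite("pics/m5.png",np.hstack([cv2.resize(a,(390,338),interpolation=cv2.INTER_CUBIC),cv2.resize(b,(400,338))])[:,:,::-1])
E
```

```text
open t 31.4 w 0.092 ff 0.1 F [1.4 1.6 5.9] p [0.5765 0.2036 0.1333]
up t 32.8 w 0.0917 ff 0.0 F [ 0.2 -0.3  0. ] p [0.5759 0.203  0.2722]
```

View pics/m5.png

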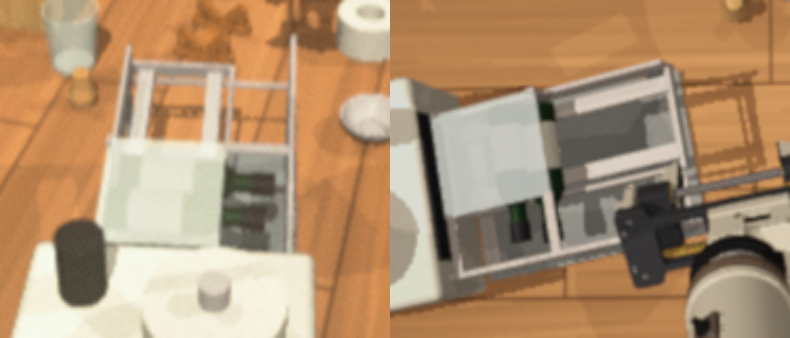

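Both bottles are in the chute and parallel, with caps on the plate side. In the top panel the necks are at (518,220) and (548,205), and the second looks close to the guard's edge. I'll measure how far down they are before handing in.

```bash
cat > meas.py <<'E'
from h import *
from rig import env
import sys
Rz=np.array([cx,cy,Z])
for n,(x0,x1,y0,y1) in(("side",(265,310,255,300)),("top",(145,185,225,265))):
    c=env.read_camera(n); i=c["image"].astype(int); K=c["intrinsics"]; cam=np.linalg.inv(c["view"])
    r=i[y0:y1,x0:x1]; m=((r.max(2)<62)).astype(np.uint8)
    k,l,s,ce=cv2.connectedComponentsWithStats(m)
    for j in range(1,k):
        if s[j,4]<15: continue
        v,u=np.where(l==j); u=u+x0; v=v+y0; y=.15
        for _ in range(6):
            P=(atz(np.c_[u,v],.13-T*y,K,cam)-[CH[0],CH[1],0])@Rz.T; y=P[:,1].mean()
        print(n,s[j],"mean x,y",P[:,:2].mean(0).round(3),"x",P[:,0].min().round(3),P[:,0].max().round(3),"y",P[:,1].min().round(3),P[:,1].max().round(3))
E
python3 meas.py
```

```text
top [31  0  7 16 73] mean x,y [-0.044  0.083] x -0.065 -0.028 y 0.075 0.089
top [ 11  15  11  18 141] mean x,y [-0.078  0.135] x -0.097 -0.056 y 0.124 0.147
top [27 23  3 10 15] mean x,y [-0.092  0.107] x -0.103 -0.081 y 0.105 0.109
```

The necks measure about y≈0.135 and 0.09, short of the end stop (about 0.187 and 0.147 expected). I'll wait and check whether they are still creeping.

```bash
python3 - <<'E'
from rig import env
env.pause(1.5); print(env.get_obs()["time_s"])
E
python3 meas.py; python3 - <<'E'
# compare neck pixel in earlier & present top images (dark, cap-side of the guard)
import cv2,numpy as np
from h import *
from rig import env
save(env,"top","pics/top6.png"); save(env,"side","pics/side6.png")
for n,fs,(x0,x1,y0,y1) in(("top",("top0","top2","top5","top6"),(145,185,225,265)),("side",("side0","side3","side4","side5","side6"),(255,305,255,310))):
    for f in fs:
        g=cv2.imread(f"pics/{f}.png")[y0:y1,x0:x1].max(2); k,l,s,c=cv2.connectedComponentsWithStats((g<60).astype(np.uint8))
        print(f,[(s[j,4],(c[j]+[x0,y0]).round(1).tolist(),s[j,2:4].tolist()) for j in range(1,k) if s[j,4]>=12])
E
```

```text
37.25
top [31  0  7 16 73] mean x,y [-0.044  0.083] x -0.065 -0.028 y 0.075 0.089
top [ 12  15  10  18 142] mean x,y [-0.078  0.135] x -0.097 -0.056 y 0.124 0.148
top [27 23  3 10 15] mean x,y [-0.092  0.107] x -0.103 -0.081 y 0.105 0.109
top0 []
top2 [(np.int32(141), [165.5, 248.0], [11, 18])]
top5 [(np.int32(73), [179.0, 231.0], [7, 16]), (np.int32(134), [161.5, 249.1], [10, 18]), (np.int32(14), [173.0, 252.7], [3, 9])]
top6 [(np.int32(73), [179.0, 231.0], [7, 16]), (np.int32(134), [161.5, 249.1], [10, 18]), (np.int32(14), [173.0, 252.7], [3, 9])]
side0 []
side3 []
side4 []
side5 []
side6 []
```

Both are at rest: the first settled short of the stop and the second only moved it 10 mm, so the rails hold them back. The second must go at least 20–30 mm further. I'll close the fingers, reach in under the guard on a slant from uphill, and push gently at mid-body.

```bash
cat > push.py <<'E'
from h import *
from rig import env
b=np.radians(41); a=np.cos(b)*cy-np.sin(b)*Z
def tp(y,h,R): return chute_pt(-.003,y,h)-.025*R[:,2]   # tip centre at chute y, h above rails
best=None
for s in(1,-1):
    R=R_(a,s*cx); qs=[env.solve_ik(tp(y,h,R),R) for y,h in((-.03,.12),(.02,.014),(.07,.014),(.108,.014))]
    print(s,[None if q is None else np.round(q).astype(int).tolist() for q in qs])
    if best is None and all(q is not None for q in qs): best=R
assert best is not None
R=best; env.close(5)
env.goto(tp(-.03,.12,R),R); st(env,"pre")
hit=env.move_l(tp(.02,.014,R),vel=.12,max_force=6); st(env,f"in {hit}")
if not hit:
    hit=env.move_l(tp(.075,.014,R),vel=.05,max_force=6); st(env,f"push1 {hit}")
    if not hit: hit=env.move_l(tp(.106,.014,R),vel=.03,max_force=8); st(env,f"push2 {hit}")
print((env.get_obs()["ee_pos"]+.025*a-[CH[0],CH[1],0])@np.array([cx,cy,Z]).T)
E
python3 push.py; python3 meas.py
```

```text
1 [[48, 52, -65, 93, -3, 62, 5], [43, 61, -61, 98, 2, 50, 6], [39, 61, -61, 99, 1, 45, 4], [35, 61, -60, 100, 1, 42, 3]]
-1 [[-34, 52, 65, 96, -78, 108, -123], [-25, 49, 39, 100, -74, 86, -121], [-30, 49, 39, 102, -77, 83, -122], [-33, 49, 39, 103, -80, 82, -123]]
pre t 40.6 w 0.0003 ff 0.0 F [ 0.3 -0.4 -0.2] p [0.5944 0.1484 0.2525]
in True t 41.5 w 0.0005 ff 0.0 F [0.9 2.3 3.1] p [0.5843 0.1968 0.1401]
[-0.00443542  0.01978652  0.12365743]
top [31  0  7 16 75] mean x,y [-0.044  0.082] x -0.065 -0.028 y 0.075 0.089
top [ 11  15  11  18 152] mean x,y [-0.078  0.136] x -0.097 -0.056 y 0.123 0.148
top [27 18  3 15 20] mean x,y [-0.087  0.107] x -0.103 -0.069 y 0.105 0.109
```

```bash
python3 - <<'E'
from h import *
from rig import env
st(env,"now")
b=np.radians(41); a=np.cos(b)*cy-np.sin(b)*Z; R=R_(a,cx)
def tp(y,h): return chute_pt(-.003,y,h)-.025*a
def rep(m): st(env,m); print("  tip chute",((env.get_obs()["ee_pos"]+.025*a-[CH[0],CH[1],0])@np.array([cx,cy,Z]).T).round(4))
hit=env.move_l(tp(.06,.018),vel=.05,max_force=6); rep(f"push1 {hit}")
if not hit: hit=env.move_l(tp(.106,.016),vel=.03,max_force=8); rep(f"push2 {hit}")
E
python3 meas.py
```

```text
now t 41.6 w 0.0007 ff 0.0 F [0.1 2.2 3.6] p [0.5841 0.1966 0.1401]
push1 True t 41.9 w 0.0003 ff 0.0 F [0.2 0.8 1.5] p [0.5842 0.1974 0.14  ]
  tip chute [-0.0044  0.0203  0.1236]
top [31  0  7 17 76] mean x,y [-0.044  0.082] x -0.068 -0.028 y 0.075 0.089
top [ 11  15  11  18 152] mean x,y [-0.078  0.136] x -0.097 -0.056 y 0.123 0.148
top [27 18  3 15 21] mean x,y [-0.087  0.107] x -0.103 -0.069 y 0.105 0.109
```

The force direction (along +y and +z, normal to the tool's underside) shows the gripper body resting on the uphill lip. I'll lift, move forward past the lip, then go down and push.

```bash
cat > push2.py <<'E'
from h import *
from rig import env
b=np.radians(43); a=np.cos(b)*cy-np.sin(b)*Z; R=R_(a,cx)
def tp(y,h): return chute_pt(-.003,y,h)-.025*a
def rep(m): st(env,m); print("  tip chute",((env.get_obs()["ee_pos"]+.025*a-[CH[0],CH[1],0])@np.array([cx,cy,Z]).T).round(4))
env.move_l(tp(.015,.05),vel=.1,orientation=R)
hit=env.move_l(tp(.045,.022),vel=.08,max_force=6); rep(f"in {hit}")
if not hit: hit=env.move_l(tp(.075,.018),vel=.04,max_force=6); rep(f"push1 {hit}")
if not hit: hit=env.move_l(tp(.106,.018),vel=.03,max_force=8); rep(f"push2 {hit}")
E
python3 push2.py; python3 meas.py
```

```text
in False t 43.2 w 0.0004 ff 0.0 F [-0.2  0.2 -0. ] p [0.5811 0.2227 0.1404]
  tip chute [-0.0029  0.0452  0.1233]
push1 False t 44.1 w 0.0003 ff 0.0 F [0.5 0.3 0.4] p [0.5759 0.2518 0.1306]
  tip chute [-0.0028  0.0748  0.1135]
push2 False t 45.3 w 0.0006 ff 0.0 F [ 0.   0.2 -0.8] p [0.5702 0.2822 0.1245]
  tip chute [-0.003   0.1058  0.1075]
top [ 11  14  14  22 181] mean x,y [-0.08  0.13] x -0.104 -0.056 y 0.115 0.145
top [  0  17  10  18 138] mean x,y [-0.078  0.168] x -0.098 -0.056 y 0.157 0.18
```

Both bottles moved together to y≈0.130 and 0.168, with almost no resisting force. I'll retract along the same path and check once more.

```bash
python3 - <<'E'
from h import *
from rig import env
b=np.radians(43); a=np.cos(b)*cy-np.sin(b)*Z
def tp(y,h): return chute_pt(-.003,y,h)-.025*a
env.move_l(tp(.045,.024),vel=.1); env.move_l(tp(.0,.07),vel=.12); env.move_l(tp(-.06,.18),vel=.2); env.pause(.5); st(env,"out")
E
python3 meas.py
```

```text
out t 48.3 w 0.0003 ff 0.0 F [-0.3 -0.3  1.1] p [0.5998 0.1193 0.3184]
top [ 11  14  14  22 189] mean x,y [-0.08  0.13] x -0.104 -0.056 y 0.115 0.145
top [  0  17  10  18 142] mean x,y [-0.078  0.168] x -0.098 -0.056 y 0.157 0.18
```

```bash
python3 - <<'E'
from rig import env
print(env.hand_in())
E
```

```text
the job is handed in; nothing more can be done
None
```

I handed the job in at about 48 s without seeing a verdict: both bottles lie at rest under the guard, caps towards the cap plate, at y ≈ 0.130 and 0.168 m, inside the judged range but about 20 mm short of the end stop after I pushed them down; I also viewed 11 pictures, one over the limit of 10.

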